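Hang the measuring cups on their hook, nested largest first

ROBOT

A 6-joint arm with a two-finger parallel gripper is mounted at the origin on a cart in front of the work surface, level with it; the furniture and walls round the work are solid. World frame = base frame: x ahead of the robot, y to its left, z up, the work surface at z = 0. Lengths are in m, angles in rad, forces in N, time in s.
With the tool pointing down it reaches from about 0.4 to 0.825 m from the base axis. Payload 7 kg.
Tool frame: the origin (TCP) lies at the very end of the fingers, on their centre line; the grasp point (between the pads) lies 19 mm behind it; z points along the fingers, y is the line along which they close (so a half turn about z gives the same grasp; the last joint's range is limited). The gripper opens to 85 mm and grips with 20 to 120 N. Pads are 22 mm wide; open, the fingers measure 114 mm over their backs; the gripper's body (76 mm by 85 mm) begins 54 mm behind the grasp point. The pads swing forward as they close: fully open they stand 13 mm farther back than shut.
Start: joints at [1.454, 0.359, 0.012, 0, -1.224, -0.288], TCP at [0.266, 0.62, 0.231] pointing down, gripper open.
Joint ranges: [-3.07, 3.07], [-1.43, 2.12], [-1.02, 1.25], [-3.03, 1.67], [-3.05, -0], [-3.03, 3.03]. Speed limits (rad/s): [2.39, 2.39, 3.01, 3.14, 3.14, 3.14].

INTERFACE

Orientations are given as a 3x3 rotation matrix whose columns are the frame's x, y, z axes.
In Python, from workcell import arm, get_image, camera_params gives the robot as it stands. The module is installed in compiled form; this text tells all that it offers.
- The arm moves only by the tool play_rows, never from a script. Its argument "motion" is a list of rows, each an object with "offset": the shift along the tool's x, y, z in mm, a list of three; "turn": the turn about the tool's z in degrees; "fingers": the opening, from 0 (shut) to 1 (fully open). A call has exactly 5 rows; each row is the pose to reach, as a shift and turn from the pose commanded when the call began, along the tool's axes at that moment; what a row does not reach only later rows make up. A row lasts 1/10 s, in which the tool goes at most 50 mm and 8.59 degrees, less where a joint would pass 70% of its speed; a pose out of reach is approached as far as the arm can. A call with a gripper value outside its range is refused whole. The fingers move at their own pace and stop on an object; the grip force is fixed at half the most. Time passes only in rows, so rows that repeat a pose let the fingers close, or fill a call up. It gives the time, the measured TCP pose, the force, the opening and the grip force at its end, in the units of the state.
- arm.get_obs(): the state, without advancing time (a new reading comes with each control period).
- get_image(name): name is "side" or "top" or "wrist"; returns the picture (420x560x3 uint8, red, green, blue); there is no depth.
- camera_params(name): a dict with "fx", "fy", "cx", "cy" (pixels), "view" (4x4, takes a point from world to camera coordinates); the wrist camera has in their place "hand_eye" (4x4, takes a point from camera to tool coordinates, whose origin is the TCP and whose axes are the flange's). Camera axes: x right, y down, z forward; pixel columns grow to the right and rows downward; lengths in m; the calibration is good to about 2 mm. The wrist camera is an equidistant fisheye: a pixel r from the principal point sees the ray r / f radians off the axis. A picture is of the moment at which its call begins: read the wrist's pose just before it. camera_params takes no time and is no camera call.
- arm.job_done(): hands the job in; it is judged then, once.
The state is a dict: "time_s": time; "joint_positions": joint angles; "joint_vel": joint speeds; "joint_torque": joint torques, N m; "tcp_pos": TCP position; "orientation": TCP orientation; "ft_force": force on the tool from outside, world axes, zero at the start; "moment": the same for the moment, N m; "gripper_width": opening from 0.0 (shut) to 1.0 (fully open); "finger_force": force on a finger pad.
Only numpy, scipy, OpenCV 4.12 (cv2) and the standard library are available. Lean on these libraries where they do the work, as an engineer would, in place of code of your own. Each camera call takes 0.05 s, during which the arm holds its last target. There are 200 camera calls.

TASK

Put the three steel measuring cups away on their wooden stand: one after another, largest first, thread the eye of each handle over the bent wire hook and slide it down until the cup sits fully home, the largest in the round recess of the board, the others nested inside it, and let go. Which way the hook's tip points is not known beforehand, so feel gently for it and do not force it: never press with more than 25 N, do not shove the stand, and leave the jug, the pepper mill and the lemon where they are.

Things in the scene. Friction and masses are not known exactly. Their poses are not given: they have to be found in the camera images.
- cup_large: The largest of three plain steel measuring cups, upright: rim 84 mm across, foot 78, inside 79 at the rim, 40 tall, inner floor 6 above its underside; 50 to 150 g. Origin: centre of the underside, z up. A strap handle 13 mm wide, 3.5 thick, top flush with the rim, runs along +x to an eye. Home: underside 12 mm above the stand's underside.
- cup_medium: The middle of three plain steel measuring cups, upright: rim 74 mm across, foot 68, inside 69 at the rim, 40 tall, inner floor 6 above its underside; 50 to 150 g. Origin: centre of the underside, z up. A strap handle 16 mm wide, 3.5 thick, top flush with the rim, runs along +x to an eye. Goes into the large cup. Home: underside 18 mm above the stand's underside.
- cup_small: The smallest of three plain steel measuring cups, upright: rim 64 mm across, foot 58, inside 59 at the rim, 40 tall, inner floor 6 above its underside; 50 to 150 g. Origin: centre of the underside, z up. A strap handle 19 mm wide, 3.5 thick, top flush with the rim, runs along +x to an eye. Goes into the middle cup. Home: underside 24 mm above the stand's underside.
- cup_large_eye (a point): centre of the eye at the end of the large cup's handle, half way through its thickness: 120 mm from the cup's axis, 38.25 mm above its underside. The eye is a ring 27 mm across with a 17 mm hole. Grip the strap across its width, about 58 mm from this point towards the cup, fingertips 2 to 3 mm below the strap.
- cup_medium_eye (a point): centre of the eye at the end of the middle cup's handle, half way through its thickness: 120 mm from the cup's axis, 38.25 mm above its underside. The eye is a ring 27 mm across with a 17 mm hole. Grip the strap across its width, about 58 mm from this point towards the cup, fingertips 2 to 3 mm below the strap (home, the large cup's handle is 2.5 mm below).
- cup_small_eye (a point): centre of the eye at the end of the small cup's handle, half way through its thickness: 120 mm from the cup's axis, 38.25 mm above its underside. The eye is a ring 27 mm across with a 17 mm hole. Grip the strap across its width, about 58 mm from this point towards the cup, fingertips 2 to 3 mm below the strap (home, the middle cup's handle is 2.5 mm below).
- stand: the cups' stand: pale wooden paddle board on rubber feet, top 16 mm above the worktop; a disc 106 mm across round the recess, running out along +x into a tongue 64 mm wide with a rounded end (x = 152 mm) that carries the wire hook. Loose, 0.9 kg; a push of some newtons shifts it. Origin: on the worktop under the recess's centre; z up. A hung cup's handle lies along the stand's +x.
- recess (a point): centre of the floor of the round recess (84 mm across, 4 mm deep), 12 mm above the stand's underside; the large cup's foot sits in it
- hook_foot (a point): on the board's top, on the axis of the hook's upright shank, 120 mm from the recess's centre. Hook: steel wire 6 mm thick, straight to 82 mm above this point, then slanting aside (5 mm off axis at 91 mm up) to its round tip, centre 16 mm off axis, 103.5 mm up. Tip points up to 90 degrees either side of the stand's +x: not measured, feel or see it. Screwed tight, rigid. Collar 21 mm wide, 7 high.
- white_jug: bystander: white enamel milk jug, 82 x 115 x 153 mm, behind the stand; origin under it
- pepper_mill: bystander: small pepper mill, 44 mm across, 90 mm tall, behind the stand; origin under it
- lemon: bystander: a lemon, 72 x 57 x 58 mm, on the left; origin under it
Not all that is in view belongs to the job. Leave any red look-alike of the cup_small alone.

How it is judged:
By the outcome, as a careful person would: the job done as asked, in the order asked, and still so for the second after the job is handed in, with the robot touching nothing.
It also fails if it takes over 72 s, if anything falls off the work surface, if the arm or the gripper's body presses on something with over 40 N, if the wrist force passes 120 N, or if a joint passes its speed limit or range.

## Working session

There is one attempt and no reset: what is moved stays moved. The work goes in short steps, Python scripts to look and compute and a tool call to move; the robot and the scene stay as the last step left them, time stands still between calls to the robot, and variables do not carry over. Pictures are saved under pics/ and viewed, at most 10 in all, crops included, and the job is handed in when it is done.

Besides the shell and the picture viewer there is one more tool, called after "Request:" in YAML: its name, and indented under it one key for each argument. play_rows: Moves the arm, as the interface text tells. Its arguments: {"type":"object","properties":{"motion":{"type":"array"}},"required":["motion"]}

```bash
mkdir -p pics; ls; python3 - <<'E'
from workcell import arm,get_image,camera_params
import cv2,numpy as np
np.set_printoptions(precision=4,suppress=True)
o=arm.get_obs();print(o)
for n in("side","top","wrist"):
    im=get_image(n);cv2.imwrite(f"pics/{n}0.png",im[:,:,::-1]);p=camera_params(n);print(n,p)
E
```

```text
pics
{'time_s': 0.0, 'joint_positions': array([ 1.4541,  0.3594,  0.011 , -0.0004, -1.2241, -0.2881]), 'joint_vel': array([ 0.0007,  0.0002,  0.0013, -0.0001, -0.0001,  0.0001]), 'joint_torque': array([  0.0004, -58.3319,  29.3422,   6.9368,  -0.0058,  -0.    ]), 'tcp_pos': array([0.2657, 0.62  , 0.2303]), 'orientation': array([[ 0.9191, -0.394 , -0.0005],
       [-0.394 , -0.9191, -0.0016],
       [ 0.0001,  0.0017, -1.    ]]), 'ft_force': array([ 0.1369, -0.1954,  0.2811]), 'moment': array([ 0.0682, -0.05  ,  0.005 ]), 'finger_force': 0.0, 'gripper_width': 0.9990453986116958}
side {'fx': 415.26574345138687, 'fy': 415.26574345138687, 'cx': 284.353101771804, 'cy': 211.57818597753965, 'view': array([[ 0.8239, -0.5667, -0.0055, -0.4909],
       [-0.3433, -0.4913, -0.8005,  0.2653],
       [ 0.4509,  0.6615, -0.5993,  0.6919],
       [ 0.    ,  0.    ,  0.    ,  1.    ]])}
top {'fx': 408.4861923101162, 'fy': 408.4861923101162, 'cx': 281.77022059386167, 'cy': 212.9837995708564, 'view': array([[ 0.0262, -0.9996,  0.0058, -0.0169],
       [-0.9877, -0.0267, -0.1538,  0.6264],
       [ 0.1539, -0.0017, -0.9881,  0.8292],
       [ 0.    ,  0.    ,  0.    ,  1.    ]])}
wrist {'fx': 325.19226210127806, 'fy': 325.19226210127806, 'cx': 282.56154655119724, 'cy': 208.52575247810958, 'hand_eye': array([[ 0.0009, -0.9634, -0.2679,  0.0653],
       [ 1.    ,  0.001 , -0.0004,  0.0011],
       [ 0.0006, -0.2679,  0.9634, -0.1422],
       [ 0.    ,  0.    ,  0.    ,  1.    ]])}
```

View pics/top0.png

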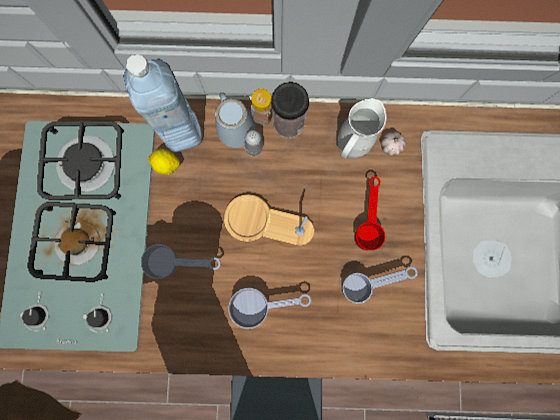

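View pics/side0.png

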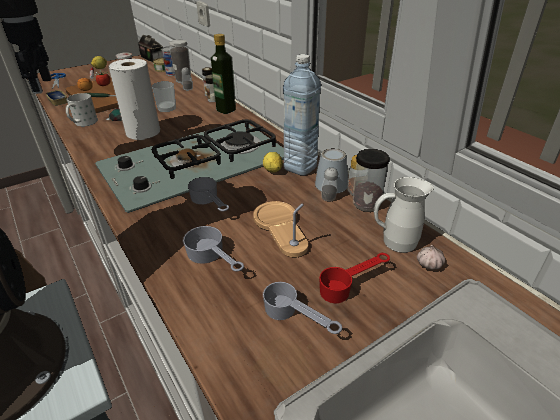

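The top view shows the grey cups at about (250,308), (357,287) and (160,262, in the arm's shadow). The red look-alike is at (370,235), and the stand has its recess at (247,216) and its hook at (300,230). Next come enlarged crops to tell the sizes apart and measure.

```bash
cat > h.py <<'E'
from workcell import arm,get_image,camera_params
import cv2,numpy as np
np.set_printoptions(precision=4,suppress=True)
P={n:camera_params(n) for n in("side","top","wrist")}
def ray(n,u,v,T=None):
    p=P[n];a=np.array([(u-p['cx'])/p['fx'],(v-p['cy'])/p['fy'],1])
    if n=="wrist":
        r=np.hypot(a[0],a[1]);a=np.array([a[0]/r*np.sin(r),a[1]/r*np.sin(r),np.cos(r)])
        M=T@p['hand_eye']
    else: M=np.linalg.inv(p['view'])
    d=M[:3,:3]@a;return M[:3,3],d/np.linalg.norm(d)
def atz(n,u,v,z,T=None):
    c,d=ray(n,u,v,T);return c+d*(z-c[2])/d[2]
def tri(rays):
    A=np.zeros((3,3));b=np.zeros(3)
    for c,d in rays:
        Q=np.eye(3)-np.outer(d,d);A+=Q;b+=Q@c
    x=np.linalg.solve(A,b);return x,[np.linalg.norm((np.eye(3)-np.outer(d,d))@(x-c)) for c,d in rays]
def proj(n,X):
    p=P[n];q=p['view'][:3,:3]@X+p['view'][:3,3];return np.array([p['cx']+p['fx']*q[0]/q[2],p['cy']+p['fy']*q[1]/q[2]])
def toolT(o):
    T=np.eye(4);T[:3,:3]=o['orientation'];T[:3,3]=o['tcp_pos'];return T
def crop(src,dst,x0,y0,w,h,s,gamma=1,step=20):
    im=cv2.imread(src)[y0:y0+h,x0:x0+w];im=cv2.resize(im,None,fx=s,fy=s,interpolation=cv2.INTER_CUBIC)
    im=(255*(im/255.)**gamma).astype(np.uint8)
    for x in range((x0//step+1)*step,x0+w,step):
        X=int((x-x0)*s);cv2.line(im,(X,0),(X,8),(0,0,255),1);cv2.putText(im,str(x),(X+2,10),0,.35,(0,0,255),1)
    for y in range((y0//step+1)*step,y0+h,step):
        Y=int((y-y0)*s);cv2.line(im,(0,Y),(8,Y),(0,0,255),1);cv2.putText(im,str(y),(10,Y+4),0,.35,(0,0,255),1)
    cv2.imwrite(dst,im)
E
python3 - <<'E'
from h import *
crop("pics/top0.png","pics/topc.png",135,180,290,155,2.75,.6)
crop("pics/side0.png","pics/sidec.png",175,165,220,175,3.4,.6)
E
```

```text
(no output)
```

View pics/topc.png

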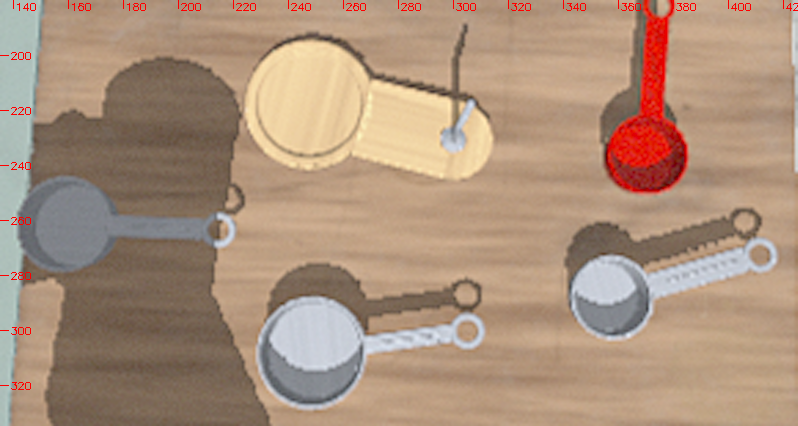

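View pics/sidec.png

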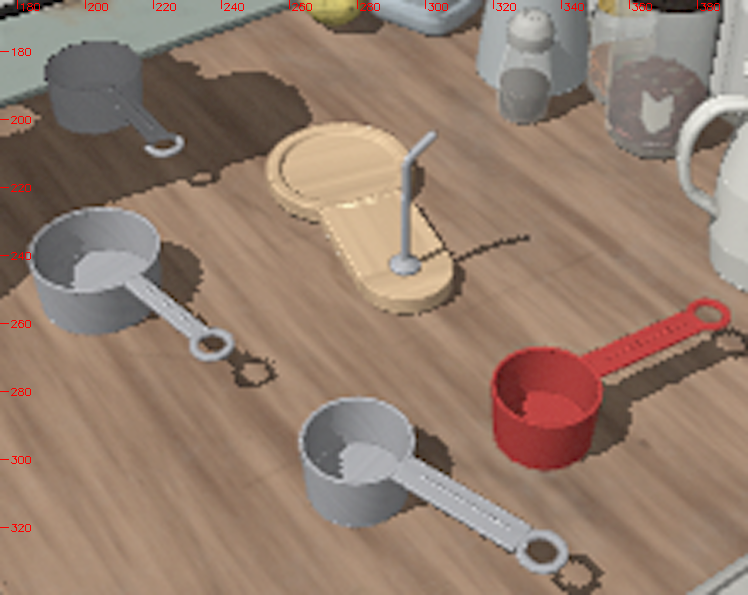

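```bash
python3 - <<'E'
from h import *
t=lambda X,Y:(135+X/2.75,180+Y/2.75)
s=lambda X,Y:(175+X/3.4,165+Y/3.4)
pts=dict(Lc=((311.5,352),(95,249)),Le=((467,331),(212,345)),Mc=((66.5,224),(94.5,72)),Me=((219,230),(163,147)),
Sc=((611,297),(357,437)),Se=((760,255),(542,551)),collar=((453,139),(405,265)),tip=((471,103),(433,134)),disc=((309,102),(339,166)))
R={}
for k,(a,b) in pts.items():
    x,e=tri([ray("top",*t(*a)),ray("side",*s(*b))]);R[k]=x;print(k,x,np.round(e,4))
for k in "LMS":
    d=(R[k+'e']-R[k+'c'])[:2];print(k,np.linalg.norm(d),np.degrees(np.arctan2(d[1],d[0])))
d=(R['collar']-R['disc'])[:2];print('stand',np.linalg.norm(d),np.degrees(np.arctan2(d[1],d[0])))
d=(R['tip']-R['collar'])[:2];print('tip',np.linalg.norm(d),np.degrees(np.arctan2(d[1],d[0])))
for n,k,z in(("Lc","top",.04),):pass
for k in pts:
    z={'collar':.023,'tip':.1195,'disc':.016}.get(k,.038 if k[1]=='e' else .040)
    print(k,atz("top",*t(*pts[k][0]),z),atz("side",*s(*pts[k][1]),z))
E
```

```text
Lc [0.425  0.0647 0.037 ] [0.0004 0.0004]
Le [ 0.4438 -0.0539  0.0363] [0.0005 0.0005]
Mc [0.5173 0.2597 0.0326] [0.0005 0.0005]
Me [0.5148 0.1408 0.0343] [0.0006 0.0006]
Sc [ 0.4726 -0.1641  0.0388] [0.0007 0.0007]
Se [ 0.5074 -0.2798  0.0379] [0.0005 0.0005]
collar [ 0.5937 -0.0412  0.015 ] [0.0002 0.0002]
tip [ 0.6083 -0.0487  0.119 ] [0.0002 0.0002]
disc [0.6206 0.0766 0.0115] [0.0005 0.0005]
L 0.12006221219138652 -80.9812426251849
M 0.11887136355058436 -91.20502968565566
S 0.1208224249674162 -73.25529014277423
stand 0.1208549731624188 -102.84720391537606
tip 0.016355071868782853 -27.364841957682316
Lc [0.4249 0.0646 0.04  ] [0.4241 0.061  0.04  ]
Le [ 0.4435 -0.0536  0.038 ] [ 0.4435 -0.0557  0.038 ]
Mc [0.5166 0.2577 0.04  ] [0.5135 0.2485 0.04  ]
Me [0.5152 0.14   0.038 ] [0.5122 0.1365 0.038 ]
Sc [ 0.472  -0.1636  0.04  ] [ 0.4726 -0.1653  0.04  ]
Se [ 0.507  -0.2795  0.038 ] [ 0.5077 -0.2801  0.038 ]
collar [ 0.5926 -0.0407  0.023 ] [ 0.5885 -0.0487  0.023 ]
tip [ 0.608  -0.0486  0.1195] [ 0.6081 -0.0493  0.1195]
disc [0.6204 0.076  0.016 ] [0.6169 0.0718 0.016 ]
```

Rim widths at 2.75x are 107 px for the centre cup, 99 px for the left and 83 px for the right. The **large** cup is therefore the centre one at (248,308), the **medium** the left one at (159,261), and the **small** the grey right one at (357,288). The red cup at (370,235) is the same size but is the look-alike, so I leave it alone. The hook tip points away from the robot, about 75° from the stand's +x. I'll move to hover over the large cup's handle.

Request:
play_rows:
  motion:
    - {"offset": [30, 38, 5], "turn": 0, "fingers": 0.6}
    - {"offset": [60, 76, 10], "turn": 0, "fingers": 0.6}
    - {"offset": [90, 114, 16], "turn": 0, "fingers": 0.6}
    - {"offset": [120, 152, 21], "turn": 0, "fingers": 0.6}
    - {"offset": [150, 190, 26], "turn": 0, "fingers": 0.6}

```text
time_s: 0.65
tcp_pos: [0.329, 0.3846, 0.2049]
orientation: [[0.919, -0.394, -0.0], [-0.394, -0.919, -0.0], [-0.0, 0.0, -1.0]]
ft_force: [0.9, 0.4, 0.2]
gripper_width: 0.598
finger_force: 0.0
```

Request:
play_rows:
  motion:
    - {"offset": [30, 38, 5], "turn": 0, "fingers": 0.6}
    - {"offset": [60, 76, 10], "turn": 0, "fingers": 0.6}
    - {"offset": [90, 114, 16], "turn": 0, "fingers": 0.6}
    - {"offset": [120, 152, 21], "turn": 0, "fingers": 0.6}
    - {"offset": [150, 190, 26], "turn": 0, "fingers": 0.6}

```text
time_s: 1.15
tcp_pos: [0.3919, 0.1511, 0.1793]
orientation: [[0.919, -0.393, 0.0], [-0.393, -0.919, 0.001], [0.0, -0.001, -1.0]]
ft_force: [1.3, 0.3, -0.2]
gripper_width: 0.598
finger_force: 0.0
```

Request:
play_rows:
  motion:
    - {"offset": [30, 38, 5], "turn": 8, "fingers": 0.6}
    - {"offset": [60, 76, 10], "turn": 16, "fingers": 0.6}
    - {"offset": [80, 100, 14], "turn": 24, "fingers": 0.6}
    - {"offset": [97, 121, 18], "turn": 32, "fingers": 0.6}
    - {"offset": [97, 121, 18], "turn": 40, "fingers": 0.6}

```text
time_s: 1.65
tcp_pos: [0.4332, 0.001, 0.1606]
orientation: [[0.443, -0.897, -0.001], [-0.897, -0.443, -0.001], [-0.0, 0.002, -1.0]]
ft_force: [-0.5, -0.5, 0.2]
gripper_width: 0.6
finger_force: 0.0
```

Request:
play_rows:
  motion:
    - {"offset": [0, 0, 0], "turn": 8, "fingers": 0.6}
    - {"offset": [0, 0, 0], "turn": 16, "fingers": 0.6}
    - {"offset": [0, 0, 0], "turn": 18, "fingers": 0.6}
    - {"offset": [0, 0, 0], "turn": 18, "fingers": 0.6}
    - {"offset": [0, 0, 0], "turn": 18, "fingers": 0.6}

```text
time_s: 2.15
tcp_pos: [0.4334, 0.0035, 0.1613]
orientation: [[0.155, -0.988, -0.0], [-0.988, -0.155, -0.0], [0.0, 0.0, -1.0]]
ft_force: [0.2, -0.3, 1.1]
gripper_width: 0.6
finger_force: 0.0
```

```bash
python3 - <<'E'
from h import *
import pickle
o=arm.get_obs();print(o['time_s'],o['tcp_pos'],o['orientation'],o['gripper_width'])
im=get_image("wrist");cv2.imwrite("pics/w1.png",im[:,:,::-1]);pickle.dump(toolT(o),open("w1.p","wb"))
im=get_image("top");cv2.imwrite("pics/top1.png",im[:,:,::-1])
crop("pics/w1.png","pics/w1c.png",0,0,560,420,1.42,.8,20)
E
```

```text
2.15 [0.4334 0.0035 0.1613] [[ 0.1545 -0.988  -0.0001]
 [-0.988  -0.1545 -0.    ]
 [ 0.      0.0001 -1.    ]] 0.6000949944070356
```

View pics/w1c.png

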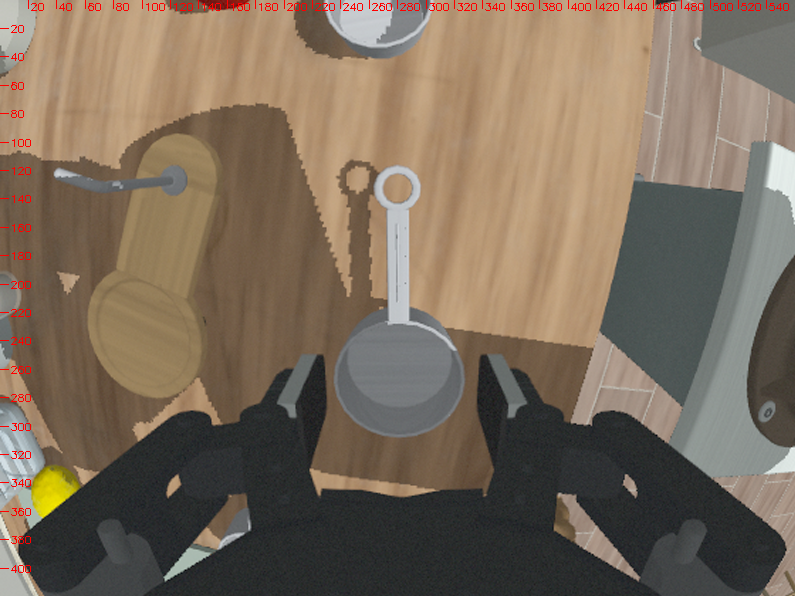

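The wrist view shows the large cup's eye at (280,132) and its rim centred near (281,262), lined up with the fingers. The hook collar is at (123,127), the hook tip at (41,122) and the stand's disc at (103,235).

```bash
python3 - <<'E'
from h import *
import pickle
T=pickle.load(open("w1.p","rb"));w=lambda X,Y:(X/1.42,Y/1.42)
t=lambda X,Y:(135+X/2.75,180+Y/2.75)
s=lambda X,Y:(175+X/3.4,165+Y/3.4)
for k,p,z in(("eye",(397.5,188),.0383),("strapend",(398,322),.04),("collar",(174,180),.021),("tip",(57,173),.1195)):
    print(k,atz("wrist",*w(*p),z,T))
print("rim",np.mean([atz("wrist",*w(*p),.04,T) for p in((335,377),(464,377),(399,308),(399,437))],0))
print("disc",np.mean([atz("wrist",*w(*p),.016,T) for p in((89,325),(203,345),(140,270),(165,397))],0))
for k,a,b,c in(("eye",(467,331),(212,345),(397.5,188)),("tip",(471,103),(433,134),(57,173)),("collar",(453,139),(405,265),(174,180))):
    print(k,tri([ray("top",*t(*a)),ray("side",*s(*b)),ray("wrist",*w(*c),T)]),tri([ray("top",*t(*a)),ray("wrist",*w(*c),T)]))
E
```

```text
eye [ 0.4417 -0.0533  0.0383]
strapend [0.4291 0.0253 0.04  ]
collar [ 0.5887 -0.0408  0.021 ]
tip [ 0.607  -0.048   0.1195]
rim [0.4228 0.0615 0.04  ]
disc [0.6106 0.075  0.016 ]
eye (array([ 0.4431, -0.0537,  0.0365]), [np.float64(0.00030303151721082787), np.float64(0.001203004459229759), np.float64(0.001471453360612037)]) (array([ 0.4424, -0.0535,  0.0327]), [np.float64(0.0008483465787159093), np.float64(0.0008483465787159873)])
tip (array([ 0.6083, -0.0483,  0.1186]), [np.float64(0.00033936338930543573), np.float64(0.0004892080116524148), np.float64(0.0005390942609096208)]) (array([ 0.6081, -0.0483,  0.1185]), [np.float64(0.0003724007956128396), np.float64(0.000372400795612858)])
collar (array([ 0.5935, -0.0407,  0.0141]), [np.float64(0.0004323144131196907), np.float64(0.0008561602579978163), np.float64(0.001133322017901694)]) (array([ 0.5937, -0.0406,  0.0119]), [np.float64(0.0006120467448560267), np.float64(0.0006120467448560168)])
```

Request:
play_rows:
  motion:
    - {"offset": [0, 0, 40], "turn": 0, "fingers": 0.6}
    - {"offset": [0, 0, 80], "turn": 0, "fingers": 0.6}
    - {"offset": [0, 0, 110], "turn": 0, "fingers": 0.6}
    - {"offset": [0, 0, 127], "turn": 0, "fingers": 0.6}
    - {"offset": [0, 0, 127], "turn": 0, "fingers": 0.6}

```text
time_s: 2.75
tcp_pos: [0.4318, 0.0029, 0.0323]
orientation: [[0.154, -0.988, -0.005], [-0.988, -0.154, -0.002], [0.001, 0.005, -1.0]]
ft_force: [1.3, -0.1, 0.7]
gripper_width: 0.603
finger_force: 0.0
```

Request:
play_rows:
  motion:
    - {"offset": [0, 0, 0], "turn": 0, "fingers": 0.3}
    - {"offset": [0, 0, 0], "turn": 0, "fingers": 0}
    - {"offset": [0, 0, 0], "turn": 0, "fingers": 0}
    - {"offset": [0, 0, 0], "turn": 0, "fingers": 0}
    - {"offset": [0, 0, 0], "turn": 0, "fingers": 0}

```text
time_s: 3.25
tcp_pos: [0.4344, 0.0038, 0.0354]
orientation: [[0.154, -0.988, 0.002], [-0.988, -0.154, 0.001], [-0.0, -0.002, -1.0]]
ft_force: [0.4, -2.6, 6.7]
gripper_width: 0.118
finger_force: 58.8
```

Request:
play_rows:
  motion:
    - {"offset": [0, 0, 0], "turn": 0, "fingers": 0}
    - {"offset": [0, 0, 0], "turn": 0, "fingers": 0}
    - {"offset": [0, 0, -15], "turn": 0, "fingers": 0}
    - {"offset": [0, 0, -45], "turn": 0, "fingers": 0}
    - {"offset": [0, 0, -70], "turn": 0, "fingers": 0}

```text
time_s: 3.75
tcp_pos: [0.4331, 0.0034, 0.1055]
orientation: [[0.153, -0.988, -0.0], [-0.988, -0.153, -0.0], [0.0, 0.0, -1.0]]
ft_force: [1.3, 0.4, -0.7]
gripper_width: 0.119
finger_force: 58.8
```

The large cup is gripped. Now I carry it above the hook tip.

Request:
play_rows:
  motion:
    - {"offset": [3, -20, -20], "turn": 3, "fingers": 0}
    - {"offset": [7, -60, -40], "turn": 8, "fingers": 0}
    - {"offset": [14, -105, -50], "turn": 14, "fingers": 0}
    - {"offset": [21, -150, -50], "turn": 19, "fingers": 0}
    - {"offset": [25, -180, -50], "turn": 21.7, "fingers": 0}

```text
time_s: 4.25
tcp_pos: [0.6178, 0.0064, 0.1547]
orientation: [[-0.227, -0.974, 0.001], [-0.974, 0.227, 0.0], [-0.001, -0.001, -1.0]]
ft_force: [-0.7, 0.6, -0.6]
gripper_width: 0.116
finger_force: 58.8
```

```bash
python3 - <<'E'
from h import *
import pickle
for i in range(4): a=get_image("top")
o=arm.get_obs();print(o['time_s'],o['tcp_pos'],o['orientation'],o['ft_force'])
im=get_image("wrist");cv2.imwrite("pics/w2.png",im[:,:,::-1]);pickle.dump(toolT(o),open("w2.p","wb"))
im=get_image("side");cv2.imwrite("pics/side2.png",im[:,:,::-1])
cv2.imwrite("pics/top2.png",a[:,:,::-1])
crop("pics/w2.png","pics/a.png",150,60,260,220,2,.7)
crop("pics/top2.png","pics/b.png",230,170,100,110,2.7,.7)
crop("pics/side2.png","pics/c.png",240,170,100,110,2.7,.7)
A=cv2.imread("pics/a.png");B=np.hstack([cv2.imread("pics/b.png"),cv2.imread("pics/c.png")])
H=np.zeros((600,800,3),np.uint8);H[:300,:540]=0
H[0:440,0:520]=A;H2=cv2.resize(B[:, :270],None,fx=1,fy=1);H[0:297,525:795]=H2;H[300:597,525:795]=B[:297,270:540]
cv2.imwrite("pics/m2.png",H)
E
```

```text
4.45 [0.6148 0.0062 0.1534] [[-0.2235 -0.9747 -0.0018]
 [-0.9747  0.2235 -0.0001]
 [ 0.0005  0.0018 -1.    ]] [-0.7102  0.7257 -1.0194]
```

View pics/m2.png

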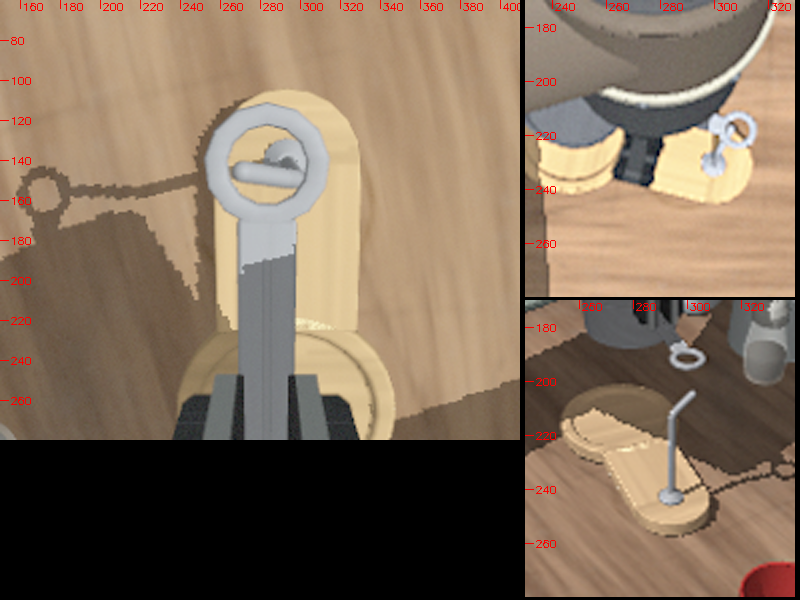

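The wrist view has the eye at (283.5,141.5), the hook tip seen through it at (270,145.5) and the collar at (292.5,136). The tongue's edges run parallel to the handle.

```bash
python3 - <<'E'
from h import *
import pickle
T=pickle.load(open("w2.p","rb"));w=lambda X,Y:(150+X/2,60+Y/2)
t=lambda X,Y:(230+(X-525)/2.7,170+Y/2.7)
s=lambda X,Y:(240+(X-525)/2.7,170+(Y-300)/2.7)
R=T[:3,:3];p=T[:3,3]
def sh(k,x): print(k,x,'tool',1e3*R.T@(x-p))
sh("eye",tri([ray("wrist",*w(267,163),T),ray("top",*t(738,130)),ray("side",*s(687,356))])[0])
sh("eye_w",atz("wrist",*w(267,163),p[2]+.004,T))
sh("tip_w",atz("wrist",*w(241,171),.1205,T))
sh("tip3",tri([ray("wrist",*w(240,171),T),ray("side",*s(692,394))])[0])
sh("collar_w",atz("wrist",*w(286,152),.022,T))
for y in(200,320):
    a=atz("wrist",*w(216.5,y),.016,T);b=atz("wrist",*w(358.5,y),.016,T);sh("mid",(a+b)/2);print(np.linalg.norm(a-b))
sh("end",atz("wrist",*w(287,90),.016,T))
o=arm.get_obs();print(o['tcp_pos'])
E
```

```text
eye [ 0.5998 -0.0511  0.1581] tool [59.1975  1.7577 -4.6996]
eye_w [ 0.5986 -0.0509  0.1574] tool [59.3206  3.0198 -3.9641]
tip_w [ 0.6062 -0.048   0.1205] tool [54.7565 -3.833  32.8812]
tip3 [ 0.607  -0.0482  0.1183] tool [54.7937 -4.6438 35.0785]
collar_w [ 0.5911 -0.045   0.022 ] tool [ 55.1387  11.4034 131.4084]
mid [ 0.5947 -0.0243  0.016 ] tool [ 34.2199  12.4811 137.3995]
0.0615858860958202
mid [0.6064 0.0288 0.016 ] tool [-20.2112  12.9721 137.3724]
0.0643512567211199
end [ 0.5847 -0.0706  0.016 ] tool [ 81.5345  11.9202 137.4229]
[0.6141 0.0063 0.1541]
```

Request:
play_rows:
  motion:
    - {"offset": [-2, -3, 5], "turn": 0, "fingers": 0}
    - {"offset": [-4.5, -6.8, 12], "turn": 0, "fingers": 0}
    - {"offset": [-4.5, -6.8, 20], "turn": 0, "fingers": 0}
    - {"offset": [-4.5, -6.8, 25], "turn": 0, "fingers": 0}
    - {"offset": [-4.5, -6.8, 25], "turn": 0, "fingers": 0}

```text
time_s: 5.05
tcp_pos: [0.6219, 0.0091, 0.128]
orientation: [[-0.223, -0.975, -0.002], [-0.975, 0.223, -0.0], [0.001, 0.002, -1.0]]
ft_force: [-1.0, 0.3, -0.9]
gripper_width: 0.119
finger_force: 58.8
```

Request:
play_rows:
  motion:
    - {"offset": [0, 0, 4], "turn": 0, "fingers": 0}
    - {"offset": [0, 0, 9], "turn": 0, "fingers": 0}
    - {"offset": [0, 0, 13], "turn": 0, "fingers": 0}
    - {"offset": [0, 0, 13], "turn": 0, "fingers": 0}
    - {"offset": [0, 0, 13], "turn": 0, "fingers": 0}

```text
time_s: 5.55
tcp_pos: [0.6228, 0.0093, 0.1162]
orientation: [[-0.223, -0.975, -0.0], [-0.975, 0.223, -0.0], [0.0, 0.0, -1.0]]
ft_force: [-0.1, -0.2, -0.7]
gripper_width: 0.12
finger_force: 58.8
```

```bash
cat > look.py <<'E'
from h import *
import sys,pickle
n=sys.argv[1]
o=arm.get_obs();print(o['time_s'],o['tcp_pos'],o['ft_force'],o['orientation'][:2,0])
im=get_image("wrist");cv2.imwrite(f"pics/w{n}.png",im[:,:,::-1]);pickle.dump(toolT(o),open(f"w{n}.p","wb"))
for k in("side","top"):cv2.imwrite(f"pics/{k}{n}.png",get_image(k)[:,:,::-1])
crop(f"pics/w{n}.png","pics/a.png",150,60,260,220,2,.7)
crop(f"pics/top{n}.png","pics/b.png",230,170,100,110,2.7,.7)
crop(f"pics/side{n}.png","pics/c.png",240,170,100,110,2.7,.7)
H=np.zeros((600,800,3),np.uint8)
H[0:440,0:520]=cv2.imread("pics/a.png");H[0:297,525:795]=cv2.imread("pics/b.png");H[300:597,525:795]=cv2.imread("pics/c.png")
cv2.imwrite(f"pics/m{n}.png",H)
E
python3 look.py 3
```

```text
5.55 [0.6228 0.0093 0.1162] [-0.0959 -0.2237 -0.6674] [-0.2231 -0.9748]
```

View pics/m3.png

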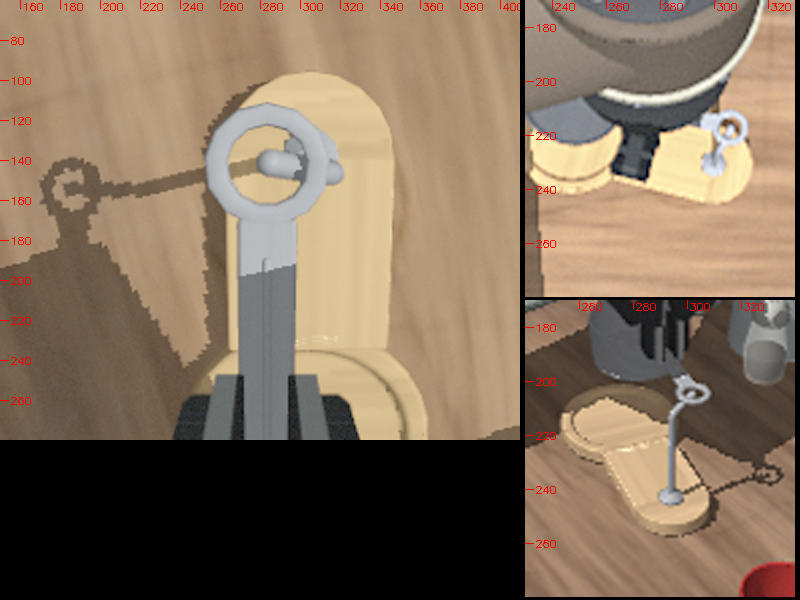

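The tip now shows inside the hole at about (284,141), centred and clear, so the threading has begun. I'll follow the slant down.

Request:
play_rows:
  motion:
    - {"offset": [-0.7, 2.8, 3], "turn": 0, "fingers": 0}
    - {"offset": [-1.4, 5.7, 6], "turn": 0, "fingers": 0}
    - {"offset": [-2.1, 8.5, 9], "turn": 0, "fingers": 0}
    - {"offset": [-2.8, 11.4, 12], "turn": 0, "fingers": 0}
    - {"offset": [-2.8, 11.4, 12], "turn": 0, "fingers": 0}

```text
time_s: 6.2
tcp_pos: [0.6115, 0.0147, 0.1037]
orientation: [[-0.223, -0.975, -0.001], [-0.975, 0.223, -0.0], [0.0, 0.001, -1.0]]
ft_force: [0.5, 0.1, -0.8]
gripper_width: 0.117
finger_force: 58.8
```

Request:
play_rows:
  motion:
    - {"offset": [-0.5, 2, 4], "turn": 0, "fingers": 0}
    - {"offset": [-1, 4, 8], "turn": 0, "fingers": 0}
    - {"offset": [-1.2, 4.9, 12], "turn": 0, "fingers": 0}
    - {"offset": [-1.2, 4.9, 15], "turn": 0, "fingers": 0}
    - {"offset": [-1.2, 4.9, 15], "turn": 0, "fingers": 0}

```text
time_s: 6.7
tcp_pos: [0.6075, 0.0167, 0.0887]
orientation: [[-0.223, -0.975, -0.001], [-0.975, 0.223, -0.0], [0.0, 0.001, -1.0]]
ft_force: [-0.8, -1.0, -0.2]
gripper_width: 0.121
finger_force: 58.8
```

```bash
python3 look.py 4
```

```text
6.7 [0.6075 0.0167 0.0887] [-0.7861 -0.9694 -0.2035] [-0.2232 -0.9748]
```

View pics/m4.png

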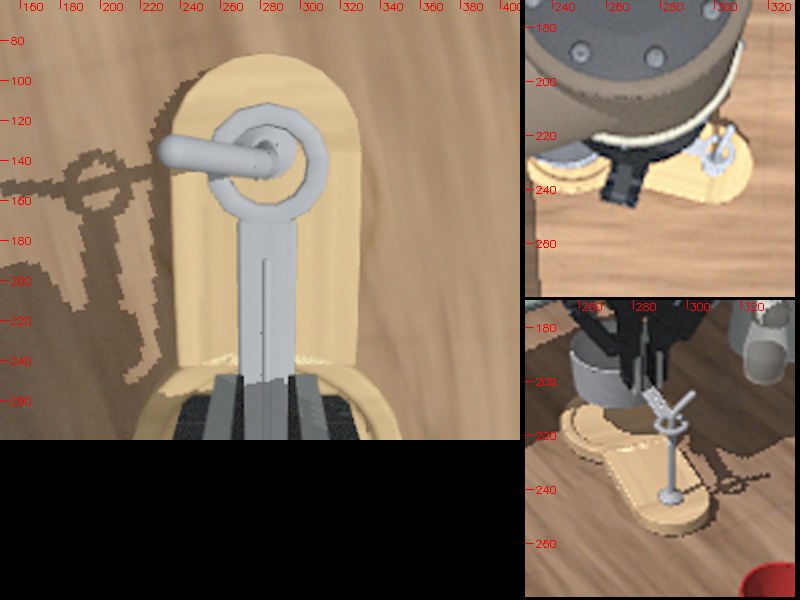

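The eye is on the straight shank, with hardly any force. Now I check centring, with the eye at (283.5,141.5), the collar near (284,133) and the tongue edges at px 237 and 329.

```bash
python3 - <<'E'
from h import *
import pickle
T=pickle.load(open("w4.p","rb"));w=lambda X,Y:(150+X/2,60+Y/2)
R=T[:3,:3];p=T[:3,3]
def sh(k,x): print(k,x,'tool',1e3*R.T@(x-p))
sh("eye",atz("wrist",*w(267,163),p[2]+.004,T))
sh("collar",atz("wrist",*w(271,148),.023,T))
sh("tip",atz("wrist",*w(166,152),.1195,T))
sh("end",atz("wrist",*w(266,54),.016,T))
for y in(160,340):
    a=atz("wrist",*w(173.5+(y-160)*.028,y),.016,T);b=atz("wrist",*w(359-(y-160)*.017,y),.016,T);sh("mid",(a+b)/2);print(np.linalg.norm(a-b))
# static: disc top ellipse centre cam top z=.016
for z in (.016,): print(atz("top",135+309/2.75,180+102/2.75,z))
c=p+R@np.array([.0593-.120,.0,0]);print("cup axis est",c)
E
```

```text
eye [ 0.5913 -0.0404  0.0927] tool [59.3215  3.0201 -3.9699]
collar [ 0.5897 -0.0404  0.023 ] tool [59.5766  4.5146 65.6993]
tip [ 0.6074 -0.048   0.1195] tool [ 63.1439 -14.3689 -30.8149]
end [ 0.5844 -0.0708  0.016 ] tool [90.4184  2.9108 72.7123]
mid [ 0.592  -0.0368  0.016 ] tool [55.611   3.0403 72.6963]
0.061347565569897546
mid [0.6056 0.0244 0.016 ] tool [-7.1227  3.4736 72.6675]
0.06245648470348261
[0.6204 0.076  0.016 ]
cup axis est [0.621  0.0759 0.0886]
```

Request:
play_rows:
  motion:
    - {"offset": [0, 0.5, 8], "turn": 0, "fingers": 0}
    - {"offset": [0, 0.5, 16], "turn": 0, "fingers": 0}
    - {"offset": [0, 0.5, 24], "turn": 0, "fingers": 0}
    - {"offset": [0, 0.5, 32], "turn": 0, "fingers": 0}
    - {"offset": [0, 0.5, 35], "turn": 0, "fingers": 0}

```text
time_s: 7.35
tcp_pos: [0.6066, 0.0167, 0.0528]
orientation: [[-0.223, -0.975, -0.002], [-0.975, 0.223, -0.001], [0.001, 0.002, -1.0]]
ft_force: [0.7, 0.2, -0.8]
gripper_width: 0.121
finger_force: 58.8
```

Request:
play_rows:
  motion:
    - {"offset": [0, 0, 1], "turn": 0, "fingers": 0}
    - {"offset": [0, 0, 2], "turn": 0, "fingers": 0}
    - {"offset": [0, 0, 3], "turn": 0, "fingers": 0}
    - {"offset": [0, 0, 4], "turn": 0, "fingers": 0}
    - {"offset": [0, 0, 4.5], "turn": 0, "fingers": 0}

```text
time_s: 7.85
tcp_pos: [0.6074, 0.017, 0.0499]
orientation: [[-0.223, -0.975, 0.0], [-0.975, 0.223, 0.0], [-0.0, -0.0, -1.0]]
ft_force: [-0.7, -0.7, -0.2]
gripper_width: 0.12
finger_force: 58.8
```

Request:
play_rows:
  motion:
    - {"offset": [0, 0, 0.5], "turn": 0, "fingers": 0}
    - {"offset": [0, 0, 1], "turn": 0, "fingers": 0}
    - {"offset": [0, 0, 1.5], "turn": 0, "fingers": 0}
    - {"offset": [0, 0, 2], "turn": 0, "fingers": 0}
    - {"offset": [0, 0, 2], "turn": 0, "fingers": 0}

```text
time_s: 8.35
tcp_pos: [0.6073, 0.0169, 0.0478]
orientation: [[-0.223, -0.975, 0.0], [-0.975, 0.223, -0.0], [0.0, -0.0, -1.0]]
ft_force: [-0.1, -0.2, 0.5]
gripper_width: 0.119
finger_force: 58.9
```

Request:
play_rows:
  motion:
    - {"offset": [0, 0, 0.5], "turn": 0, "fingers": 0}
    - {"offset": [0, 0, 1], "turn": 0, "fingers": 0}
    - {"offset": [0, 0, 1], "turn": 0, "fingers": 0}
    - {"offset": [0, 0, 1], "turn": 0, "fingers": 0}
    - {"offset": [0, 0, 1], "turn": 0, "fingers": 0}

```text
time_s: 8.85
tcp_pos: [0.6074, 0.0166, 0.0475]
orientation: [[-0.223, -0.975, 0.0], [-0.975, 0.223, -0.0], [0.0, -0.0, -1.0]]
ft_force: [-2.3, -0.6, 5.7]
gripper_width: 0.117
finger_force: 59.5
```

The cup seated at the expected height, with 5.7 N. I let go and rise.

Request:
play_rows:
  motion:
    - {"offset": [0, 0, 0], "turn": 0, "fingers": 0.3}
    - {"offset": [0, 0, 0], "turn": 0, "fingers": 0.5}
    - {"offset": [0, 0, 0], "turn": 0, "fingers": 0.5}
    - {"offset": [0, 0, -10], "turn": 0, "fingers": 0.5}
    - {"offset": [0, 0, -40], "turn": 0, "fingers": 0.5}

```text
time_s: 9.35
tcp_pos: [0.6054, 0.0165, 0.0849]
orientation: [[-0.224, -0.975, -0.005], [-0.975, 0.224, -0.001], [0.003, 0.005, -1.0]]
ft_force: [0.6, 0.8, 0.3]
gripper_width: 0.497
finger_force: 0.0
```

Request:
play_rows:
  motion:
    - {"offset": [0, 0, -40], "turn": 0, "fingers": 0.5}
    - {"offset": [0, 0, -80], "turn": 0, "fingers": 0.5}
    - {"offset": [0, 0, -100], "turn": 0, "fingers": 0.6}
    - {"offset": [0, 0, -112], "turn": 0, "fingers": 0.6}
    - {"offset": [0, 0, -112], "turn": 0, "fingers": 0.6}

```text
time_s: 9.85
tcp_pos: [0.608, 0.0171, 0.2007]
orientation: [[-0.223, -0.975, 0.003], [-0.975, 0.223, 0.001], [-0.002, -0.003, -1.0]]
ft_force: [0.8, -0.1, -0.3]
gripper_width: 0.602
finger_force: 0.0
```

```bash
python3 - <<'E'
from h import *
import pickle
o=arm.get_obs();print(o['time_s'],o['tcp_pos'],o['orientation'])
cv2.imwrite("pics/w5.png",get_image("wrist")[:,:,::-1]);pickle.dump(toolT(o),open("w5.p","wb"))
R=o['orientation'];p=o['tcp_pos']
# medium hover: eye (.5145,.140), heading -91.2
e=np.array([.514,.140]);h=np.radians(-91.2);g=e-.058*np.array([np.cos(h),np.sin(h)])
print(g,1e3*R.T@(np.r_[g,.16]-p))
E
```

```text
9.85 [0.608  0.0171 0.2007] [[-0.223  -0.9748  0.0031]
 [-0.9748  0.223   0.0009]
 [-0.0016 -0.0028 -1.    ]]
[0.5152 0.198 ] [-155.5487  130.8971   40.6057]
```

Request:
play_rows:
  motion:
    - {"offset": [-31, 26, 0], "turn": -3, "fingers": 0.6}
    - {"offset": [-68, 57, 0], "turn": -6, "fingers": 0.6}
    - {"offset": [-105, 88, 10], "turn": -9, "fingers": 0.6}
    - {"offset": [-138, 116, 25], "turn": -11.7, "fingers": 0.6}
    - {"offset": [-155.5, 131, 40], "turn": -11.7, "fingers": 0.6}

```text
time_s: 10.4
tcp_pos: [0.5121, 0.1995, 0.1568]
orientation: [[-0.018, -1.0, -0.002], [-1.0, 0.018, -0.001], [0.001, 0.002, -1.0]]
ft_force: [0.3, 0.3, -0.2]
gripper_width: 0.602
finger_force: 0.0
```

```bash
python3 - <<'E'
from h import *
import pickle
for i in range(5): get_image("top")
o=arm.get_obs();print(o['time_s'],o['tcp_pos'],o['orientation'])
im=get_image("wrist")[:,:,::-1];cv2.imwrite("pics/w6.png",im);pickle.dump(toolT(o),open("w6.p","wb"))
a=im[80:320,150:420];a=cv2.resize(a,None,fx=1.48,fy=1.48,interpolation=cv2.INTER_CUBIC)
crop("pics/w6.png","pics/a.png",180,80,200,240,2.5,.6)
crop("pics/w5.png","pics/b.png",180,80,200,240,1.4,.7)
H=np.zeros((600,800,3),np.uint8);H[:600,:500]=cv2.imread("pics/a.png");H[:336,505:785]=cv2.imread("pics/b.png");cv2.imwrite("pics/m6.png",H)
E
```

```text
10.65 [0.514  0.1974 0.1579] [[-0.0204 -0.9998 -0.0015]
 [-0.9998  0.0204 -0.0014]
 [ 0.0014  0.0014 -1.    ]]
```

View pics/m6.png

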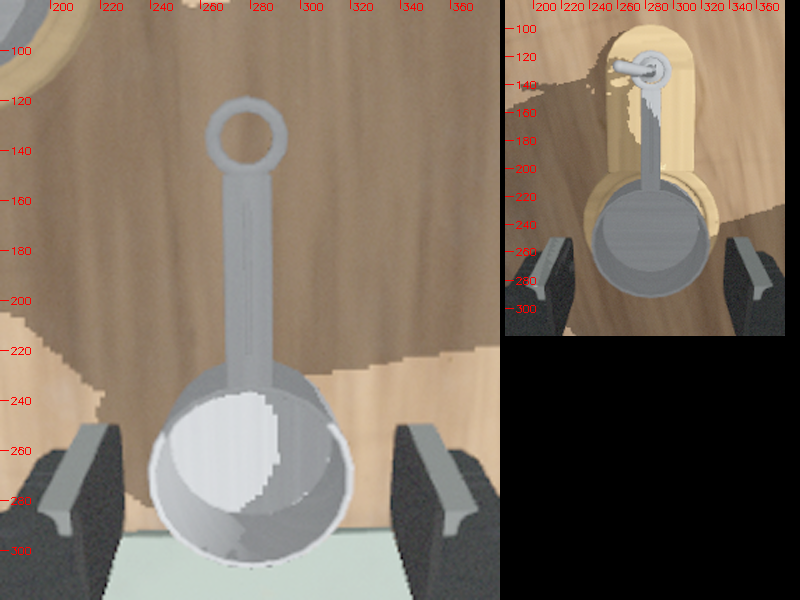

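In the right inset the large cup sits in the recess, hung on the hook. The medium cup's eye is at px (278.4,135.2), its rim centre at x 280 and its strap nearly vertical.

```bash
python3 - <<'E'
from h import *
import pickle
T=pickle.load(open("w6.p","rb"));w=lambda X,Y:(180+X/2.5,80+Y/2.5)
R=T[:3,:3];p=T[:3,3]
def sh(k,x): print(k,x,'tool',1e3*R.T@(x-p));return x
e=sh("eye",atz("wrist",*w(246.5,138),.0383,T))
sh("strap1",atz("wrist",*w(247,180),.04,T))
sh("strap2",atz("wrist",*w(250,380),.04,T))
c=sh("rim",np.mean([atz("wrist",*w(*q),.04,T) for q in((149,470),(352,470),(250,374),(250,567))],0))
print(np.degrees(np.arctan2(*(e-c)[1::-1])),np.linalg.norm(e-c))
# check the same for large home, w5
T=pickle.load(open("w5.p","rb"));w=lambda X,Y:(180+(X-505)/1.4,80+Y/1.4)
R=T[:3,:3];p=T[:3,3]
sh("Leye",atz("wrist",*w(650,70),.050,T));sh("Lrim",np.mean([atz("wrist",*w(*q),.052,T) for q in((592,240),(709,240),(650,183),(650,297))],0))
o=arm.get_obs();print(o['tcp_pos'])
E
```

```text
eye [0.5132 0.1414 0.0383] tool [ 55.777   -0.4475 119.6332]
strap1 [0.5133 0.1549 0.04  ] tool [ 42.3461  -0.2778 117.9141]
strap2 [0.5138 0.2224 0.04  ] tool [-25.2184   0.6169 117.8184]
rim [0.5145 0.2577 0.04  ] tool [-60.5193   0.6215 117.7678]
-90.64348419813807 0.11631621886796749
Leye [ 0.5918 -0.0395  0.05  ] tool [ 59.0406   3.6241 150.6242]
Lrim [0.6174 0.0744 0.052 ] tool [-57.6652   3.988  148.8057]
[0.5144 0.1971 0.1583]
```

Request:
play_rows:
  motion:
    - {"offset": [-1.6, -0.7, 40], "turn": -0.7, "fingers": 0.6}
    - {"offset": [-1.6, -0.7, 80], "turn": -0.7, "fingers": 0.6}
    - {"offset": [-1.6, -0.7, 110], "turn": -0.7, "fingers": 0.6}
    - {"offset": [-1.6, -0.7, 123], "turn": -0.7, "fingers": 0.6}
    - {"offset": [-1.6, -0.7, 123], "turn": -0.7, "fingers": 0.6}

```text
time_s: 11.2
tcp_pos: [0.5147, 0.198, 0.0344]
orientation: [[-0.01, -1.0, -0.002], [-1.0, 0.01, -0.002], [0.002, 0.002, -1.0]]
ft_force: [0.6, -0.3, 0.1]
gripper_width: 0.603
finger_force: 0.0
```

Request:
play_rows:
  motion:
    - {"offset": [0, 0, 0], "turn": 0, "fingers": 0.3}
    - {"offset": [0, 0, 0], "turn": 0, "fingers": 0}
    - {"offset": [0, 0, 0], "turn": 0, "fingers": 0}
    - {"offset": [0, 0, 0], "turn": 0, "fingers": 0}
    - {"offset": [0, 0, 0], "turn": 0, "fingers": 0}

```text
time_s: 11.7
tcp_pos: [0.5159, 0.1996, 0.0372]
orientation: [[-0.008, -1.0, 0.002], [-1.0, 0.008, 0.001], [-0.001, -0.002, -1.0]]
ft_force: [1.5, -2.8, 6.5]
gripper_width: 0.147
finger_force: 58.9
```

Request:
play_rows:
  motion:
    - {"offset": [0, 0, 0], "turn": 0, "fingers": 0}
    - {"offset": [0, 0, -15], "turn": 0, "fingers": 0}
    - {"offset": [0, 0, -50], "turn": 0, "fingers": 0}
    - {"offset": [0, 0, -90], "turn": 0, "fingers": 0}
    - {"offset": [0, 0, -125], "turn": 0, "fingers": 0}

```text
time_s: 12.2
tcp_pos: [0.5148, 0.1994, 0.1628]
orientation: [[-0.008, -1.0, 0.0], [-1.0, 0.008, 0.0], [-0.0, -0.0, -1.0]]
ft_force: [1.3, 0.1, -0.5]
gripper_width: 0.148
finger_force: 58.7
```

```bash
python3 - <<'E'
from h import *
o=arm.get_obs();R=o['orientation'];p=o['tcp_pos'];print(o['time_s'],p,R[:2,0],o['ft_force'])
print(np.degrees(np.arctan2(R[1,0],R[0,0])),1e3*R.T@(np.array([.6228,.0093,.160])-p))
E
```

```text
12.2 [0.5148 0.1994 0.1628] [-0.0084 -1.    ] [ 1.3206  0.0802 -0.496 ]
-90.48352083699042 [ 189.1586 -109.5645    2.7011]
```

Request:
play_rows:
  motion:
    - {"offset": [28, -16, -3], "turn": 2, "fingers": 0}
    - {"offset": [70, -40, -3], "turn": 5, "fingers": 0}
    - {"offset": [114, -66, -3], "turn": 8, "fingers": 0}
    - {"offset": [156, -90, 0], "turn": 11, "fingers": 0}
    - {"offset": [189, -109.6, 0], "turn": 12.4, "fingers": 0}

```text
time_s: 12.7
tcp_pos: [0.6234, 0.0072, 0.1606]
orientation: [[-0.226, -0.974, -0.0], [-0.974, 0.226, 0.0], [-0.0, 0.0, -1.0]]
ft_force: [1.0, 1.2, -0.4]
gripper_width: 0.149
finger_force: 58.7
```

```bash
cat > ring.py <<'E'
from h import *
import sys,pickle
# ring found by template (from w2, ring at 283.5,141.5); prints eye in tool coordinates
t=cv2.imread("pics/w2.png")[110:173,251:316]
def ring(f):
    m=cv2.matchTemplate(cv2.imread(f)[60:230,200:360],t,cv2.TM_CCOEFF_NORMED)
    _,v,_,(x,y)=cv2.minMaxLoc(m);return 200+x+32.5,60+y+31.5,v
E
python3 - <<'E'
from ring import *
for i in range(5): get_image("top")
o=arm.get_obs();R=o['orientation'];p=o['tcp_pos'];print(o['time_s'],p,R[:2,0])
cv2.imwrite("pics/w7.png",get_image("wrist")[:,:,::-1]);pickle.dump(toolT(o),open("w7.p","wb"))
for f in("w2","w3","w4","w7"):print(f,ring(f"pics/{f}.png"))
print(1e3*R.T@(np.array([.6228,.0093,.160])-p))
# strap edges, per row: gray profile
g=cv2.cvtColor(cv2.imread("pics/w7.png"),cv2.COLOR_BGR2HSV)
for r in(180,190,205,215,225):print(r,g[r,256:312,1].tolist()[::2])
E
```

```text
12.95 [0.6226 0.0093 0.1606] [-0.2238 -0.9746]
w2 (283.5, 141.5, 1.0)
w3 (283.5, 141.5, 0.7301403880119324)
w4 (261.5, 130.5, 0.6018131971359253)
w7 (284.5, 140.5, 0.5812866687774658)
[-0.0506 -0.1683  0.5763]
180 [106, 116, 145, 142, 131, 12, 13, 12, 13, 13, 13, 12, 10, 10, 13, 13, 11, 11, 13, 10, 12, 13, 14, 14, 13, 13, 10, 14]
190 [110, 123, 114, 120, 121, 12, 13, 12, 12, 13, 13, 13, 12, 17, 14, 11, 13, 16, 13, 11, 17, 19, 14, 12, 12, 10, 14, 11]
205 [107, 119, 114, 113, 118, 9, 16, 16, 13, 14, 19, 14, 13, 14, 14, 15, 13, 19, 16, 19, 14, 8, 14, 14, 12, 13, 13, 13]
215 [117, 115, 122, 120, 107, 9, 18, 16, 11, 5, 17, 13, 24, 14, 13, 15, 18, 11, 16, 14, 16, 16, 14, 19, 15, 14, 11, 15]
225 [121, 125, 118, 117, 120, 3, 19, 19, 17, 14, 13, 11, 23, 11, 24, 23, 18, 11, 16, 14, 11, 16, 15, 13, 13, 11, 12, 12]
```

Request:
play_rows:
  motion:
    - {"offset": [0, 0, 8], "turn": 0, "fingers": 0}
    - {"offset": [0, 0, 18], "turn": 0, "fingers": 0}
    - {"offset": [0, 0, 28], "turn": 0, "fingers": 0}
    - {"offset": [0, 0, 30], "turn": 0, "fingers": 0}
    - {"offset": [0, 0, 30], "turn": 0, "fingers": 0}

```text
time_s: 13.5
tcp_pos: [0.6226, 0.0095, 0.1299]
orientation: [[-0.223, -0.975, -0.001], [-0.975, 0.223, -0.001], [0.001, 0.001, -1.0]]
ft_force: [0.2, 0.4, 0.0]
gripper_width: 0.146
finger_force: 58.7
```

Request:
play_rows:
  motion:
    - {"offset": [0, 0, 3], "turn": 0, "fingers": 0}
    - {"offset": [0, 0, 6], "turn": 0, "fingers": 0}
    - {"offset": [0, 0, 9], "turn": 0, "fingers": 0}
    - {"offset": [0, 0, 12], "turn": 0, "fingers": 0}
    - {"offset": [0, 0, 12], "turn": 0, "fingers": 0}

```text
time_s: 14.0
tcp_pos: [0.6227, 0.0093, 0.1183]
orientation: [[-0.223, -0.975, -0.001], [-0.975, 0.223, -0.0], [0.0, 0.001, -1.0]]
ft_force: [0.4, 0.5, 0.1]
gripper_width: 0.151
finger_force: 58.7
```

```bash
python3 look.py 8; python3 - <<'E'
from ring import *
print(ring("pics/w8.png"))
a,b=[cv2.imread(f"pics/{k}.png")[120:170,255:312].astype(int) for k in("w3","w8")]
# coarse brightness print of hole: same tip blob?
print(cv2.matchTemplate(cv2.imread("pics/w8.png")[110:180,240:330],cv2.imread("pics/w3.png")[133:150,277:297],cv2.TM_CCOEFF_NORMED).max())
m=cv2.matchTemplate(cv2.imread("pics/w8.png")[110:180,240:330],cv2.imread("pics/w3.png")[133:150,277:297],cv2.TM_CCOEFF_NORMED);y,x=np.unravel_index(m.argmax(),m.shape);print(x+240+10,y+110+8.5,"(w3: 287,141.5)")
E
```

```text
14.0 [0.6227 0.0093 0.1183] [0.397  0.5009 0.1433] [-0.2233 -0.9747]
(284.5, 139.5, 0.6496661305427551)
0.7303569
286 141.5 (w3: 287,141.5)
```

The hook tip is inside the hole, with no contact force. I follow the slant down.

Request:
play_rows:
  motion:
    - {"offset": [-0.7, 2.8, 3], "turn": 0, "fingers": 0}
    - {"offset": [-1.4, 5.7, 6], "turn": 0, "fingers": 0}
    - {"offset": [-2.1, 8.5, 9], "turn": 0, "fingers": 0}
    - {"offset": [-2.8, 11.4, 12], "turn": 0, "fingers": 0}
    - {"offset": [-2.8, 11.4, 12], "turn": 0, "fingers": 0}

```text
time_s: 14.65
tcp_pos: [0.6118, 0.0148, 0.1063]
orientation: [[-0.223, -0.975, -0.001], [-0.975, 0.223, -0.0], [0.0, 0.001, -1.0]]
ft_force: [0.0, 0.5, -0.8]
gripper_width: 0.148
finger_force: 58.7
```

Request:
play_rows:
  motion:
    - {"offset": [-0.5, 2, 4], "turn": 0, "fingers": 0}
    - {"offset": [-1, 4, 8], "turn": 0, "fingers": 0}
    - {"offset": [-1.5, 5.2, 12], "turn": 0, "fingers": 0}
    - {"offset": [-1.5, 5.2, 15], "turn": 0, "fingers": 0}
    - {"offset": [-1.5, 5.2, 15], "turn": 0, "fingers": 0}

```text
time_s: 15.15
tcp_pos: [0.6074, 0.0172, 0.0912]
orientation: [[-0.223, -0.975, -0.001], [-0.975, 0.223, -0.0], [0.0, 0.001, -1.0]]
ft_force: [-0.1, -0.4, -0.3]
gripper_width: 0.15
finger_force: 58.7
```

```bash
python3 look.py 9; python3 - <<'E'
from h import *
o=arm.get_obs();R=o['orientation'];p=o['tcp_pos']
print("to large's home TCP",1e3*R.T@(np.array([.6074,.0168,.0475])-p))
# compare medium eye in top/side pictures with large's at the same station by correlation of hook area
for k,(x0,x1,y0,y1) in dict(top=(285,320,205,240),side=(275,305,200,235)).items():
    a=cv2.imread(f"pics/{k}4.png")[y0:y1,x0:x1];b=cv2.imread(f"pics/{k}9.png")[y0-6:y1+6,x0-6:x1+6]
    m=cv2.matchTemplate(b,a,cv2.TM_CCOEFF_NORMED);_,v,_,l=cv2.minMaxLoc(m);print(k,v,l[0]-6,l[1]-6)
E
```

```text
15.15 [0.6074 0.0172 0.0912] [-0.0923 -0.4297 -0.2566] [-0.2232 -0.9748]
to large's home TCP [ 0.5869  0.4552 44.3724]
top 0.9504295587539673 0 0
side 0.7303391695022583 0 0
```

Request:
play_rows:
  motion:
    - {"offset": [0, 0.3, 8], "turn": 0, "fingers": 0}
    - {"offset": [0, 0.3, 16], "turn": 0, "fingers": 0}
    - {"offset": [0, 0.3, 24], "turn": 0, "fingers": 0}
    - {"offset": [0, 0.3, 30], "turn": 0, "fingers": 0}
    - {"offset": [0, 0.3, 30], "turn": 0, "fingers": 0}

```text
time_s: 15.8
tcp_pos: [0.6067, 0.0171, 0.0604]
orientation: [[-0.223, -0.975, -0.002], [-0.975, 0.223, -0.001], [0.001, 0.002, -1.0]]
ft_force: [-0.6, -0.1, -1.0]
gripper_width: 0.146
finger_force: 58.7
```

Request:
play_rows:
  motion:
    - {"offset": [0, 0, 1], "turn": 0, "fingers": 0}
    - {"offset": [0, 0, 2], "turn": 0, "fingers": 0}
    - {"offset": [0, 0, 3], "turn": 0, "fingers": 0}
    - {"offset": [0, 0, 4], "turn": 0, "fingers": 0}
    - {"offset": [0, 0, 4], "turn": 0, "fingers": 0}

```text
time_s: 16.3
tcp_pos: [0.6075, 0.0174, 0.0578]
orientation: [[-0.223, -0.975, 0.0], [-0.975, 0.223, 0.0], [-0.0, -0.0, -1.0]]
ft_force: [-0.1, -0.1, -0.8]
gripper_width: 0.145
finger_force: 58.7
```

Request:
play_rows:
  motion:
    - {"offset": [0, 0, 0.5], "turn": 0, "fingers": 0}
    - {"offset": [0, 0, 1], "turn": 0, "fingers": 0}
    - {"offset": [0, 0, 1.5], "turn": 0, "fingers": 0}
    - {"offset": [0, 0, 1.5], "turn": 0, "fingers": 0}
    - {"offset": [0, 0, 1.5], "turn": 0, "fingers": 0}

```text
time_s: 16.8
tcp_pos: [0.6075, 0.0174, 0.0563]
orientation: [[-0.223, -0.975, 0.0], [-0.975, 0.223, -0.0], [-0.0, -0.0, -1.0]]
ft_force: [0.2, -0.5, -0.5]
gripper_width: 0.146
finger_force: 58.8
```

Request:
play_rows:
  motion:
    - {"offset": [0, 0, 0.5], "turn": 0, "fingers": 0}
    - {"offset": [0, 0, 1], "turn": 0, "fingers": 0}
    - {"offset": [0, 0, 1.5], "turn": 0, "fingers": 0}
    - {"offset": [0, 0, 1.5], "turn": 0, "fingers": 0}
    - {"offset": [0, 0, 1.5], "turn": 0, "fingers": 0}

```text
time_s: 17.3
tcp_pos: [0.6076, 0.017, 0.0554]
orientation: [[-0.223, -0.975, 0.0], [-0.975, 0.223, -0.0], [0.0, -0.0, -1.0]]
ft_force: [-1.9, -2.8, 5.0]
gripper_width: 0.147
finger_force: 59.7
```

It seated at the expected height (5 N). Release, rise, and go to the small cup.

Request:
play_rows:
  motion:
    - {"offset": [0, 0, 0], "turn": 0, "fingers": 0.3}
    - {"offset": [0, 0, 0], "turn": 0, "fingers": 0.5}
    - {"offset": [0, 0, 0], "turn": 0, "fingers": 0.5}
    - {"offset": [0, 0, -10], "turn": 0, "fingers": 0.5}
    - {"offset": [0, 0, -40], "turn": 0, "fingers": 0.5}

```text
time_s: 17.8
tcp_pos: [0.6056, 0.0169, 0.0929]
orientation: [[-0.223, -0.975, -0.005], [-0.975, 0.223, -0.001], [0.003, 0.005, -1.0]]
ft_force: [1.0, 0.1, 0.2]
gripper_width: 0.5
finger_force: 0.0
```

Request:
play_rows:
  motion:
    - {"offset": [0, 0, -40], "turn": 0, "fingers": 0.5}
    - {"offset": [0, 0, -80], "turn": 0, "fingers": 0.5}
    - {"offset": [0, 0, -110], "turn": 0, "fingers": 0.6}
    - {"offset": [0, 0, -110], "turn": 0, "fingers": 0.6}
    - {"offset": [0, 0, -110], "turn": 0, "fingers": 0.6}

```text
time_s: 18.3
tcp_pos: [0.6077, 0.0175, 0.2061]
orientation: [[-0.223, -0.975, 0.002], [-0.975, 0.223, 0.001], [-0.001, -0.002, -1.0]]
ft_force: [-0.8, -0.7, -1.6]
gripper_width: 0.599
finger_force: 0.0
```

```bash
python3 - <<'E'
from h import *
import pickle
o=arm.get_obs();print(o['time_s'],o['tcp_pos'],o['orientation'][:2,0])
cv2.imwrite("pics/w10.png",get_image("wrist")[:,:,::-1]);pickle.dump(toolT(o),open("w10.p","wb"))
R=o['orientation'];p=o['tcp_pos']
e=np.array([.507,-.279]);h=np.radians(-73.3);g=e-.058*np.array([np.cos(h),np.sin(h)])
print(g,1e3*R.T@(np.r_[g,.16]-p),np.degrees(np.arctan2(R[1,0],R[0,0])))
E
```

```text
18.3 [0.6077 0.0175 0.2061] [-0.2232 -0.9748]
[ 0.4903 -0.2234] [261.1689  60.7081  45.655 ] -102.89519307076995
```

Request:
play_rows:
  motion:
    - {"offset": [40, 9.2, 0], "turn": -5, "fingers": 0.6}
    - {"offset": [88, 20.4, 0], "turn": -12, "fingers": 0.6}
    - {"offset": [136, 31.6, 0], "turn": -19, "fingers": 0.6}
    - {"offset": [184, 42.7, 0], "turn": -25, "fingers": 0.6}
    - {"offset": [235, 54.6, 0], "turn": -29.6, "fingers": 0.6}

```text
time_s: 18.85
tcp_pos: [0.5011, -0.1987, 0.2036]
orientation: [[0.292, -0.956, -0.002], [-0.956, -0.292, 0.0], [-0.001, 0.002, -1.0]]
ft_force: [0.8, -1.3, 0.1]
gripper_width: 0.6
finger_force: 0.0
```

Request:
play_rows:
  motion:
    - {"offset": [10, 9, 22], "turn": 0, "fingers": 0.6}
    - {"offset": [19.6, 18.1, 45], "turn": 0, "fingers": 0.6}
    - {"offset": [19.6, 18.1, 45], "turn": 0, "fingers": 0.6}
    - {"offset": [19.6, 18.1, 45], "turn": 0, "fingers": 0.6}
    - {"offset": [19.6, 18.1, 45], "turn": 0, "fingers": 0.6}

```text
time_s: 19.35
tcp_pos: [0.4919, -0.221, 0.1603]
orientation: [[0.288, -0.958, 0.0], [-0.958, -0.288, -0.0], [0.0, -0.0, -1.0]]
ft_force: [-0.2, 0.3, 0.4]
gripper_width: 0.598
finger_force: 0.0
```

```bash
python3 - <<'E'
from h import *
import pickle
o=arm.get_obs();print(o['time_s'],o['tcp_pos'],o['orientation'][:2,0])
im=get_image("wrist")[:,:,::-1];cv2.imwrite("pics/w11.png",im);pickle.dump(toolT(o),open("w11.p","wb"))
crop("pics/w11.png","pics/a.png",180,80,200,240,2.5,.8)
crop("pics/w10.png","pics/b.png",180,80,200,240,1.4,.7)
H=np.zeros((600,800,3),np.uint8);H[:600,:500]=cv2.imread("pics/a.png");H[:336,505:785]=cv2.imread("pics/b.png");cv2.imwrite("pics/m11.png",H)
E
```

```text
19.35 [ 0.4919 -0.221   0.1603] [ 0.2882 -0.9576]
```

View pics/m11.png

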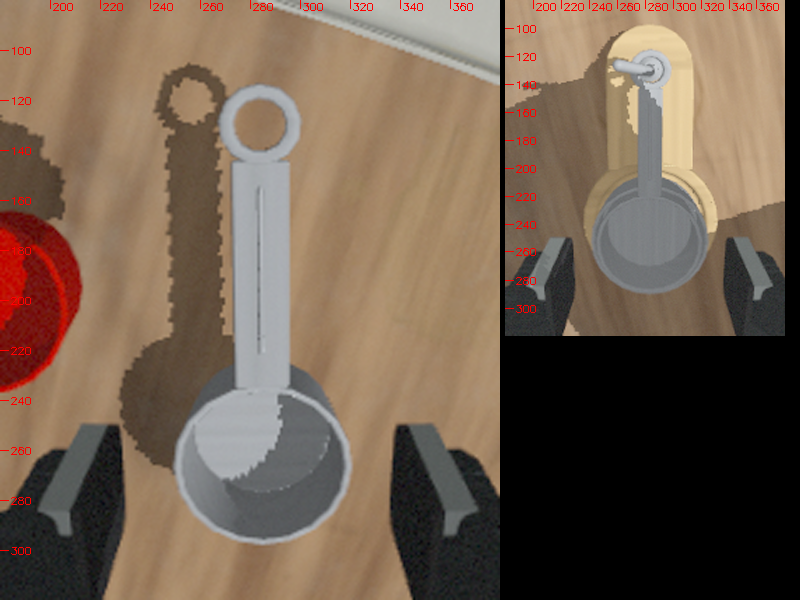

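Right inset: the medium cup is nested and the stand hasn't moved. Left: the grey small cup has its eye at px (284.2,129.6) and its strap vertical at x≈284.5. The red look-alike is off to the left, clear of the fingers.

```bash
python3 - <<'E'
from h import *
import pickle
T=pickle.load(open("w11.p","rb"));w=lambda X,Y:(180+X/2.5,80+Y/2.5)
R=T[:3,:3];p=T[:3,3]
def sh(k,x): print(k,x,'tool',1e3*R.T@(x-p));return x
sh("eye",atz("wrist",*w(260.5,124),.0383,T))
sh("strap1",atz("wrist",*w(261,175),.04,T))
sh("strap2",atz("wrist",*w(262,375),.04,T))
sh("rim",np.mean([atz("wrist",*w(*q),.04,T) for q in((176,465),(350,465),(263,388),(263,543))],0))
o=arm.get_obs();print(o['tcp_pos'])
E
```

```text
eye [ 0.5054 -0.2791  0.0383] tool [ 59.3899   3.8829 122.0697]
strap1 [ 0.5004 -0.2633  0.04  ] tool [ 42.904    4.0611 120.3622]
strap2 [ 0.4804 -0.1983  0.04  ] tool [-25.1332   4.5529 120.3315]
rim [ 0.4698 -0.1649  0.04  ] tool [-60.1531   5.0414 120.3156]
[ 0.4921 -0.2209  0.1606]
```

Request:
play_rows:
  motion:
    - {"offset": [2.5, 3.6, 35], "turn": -0.4, "fingers": 0.5}
    - {"offset": [2.5, 3.6, 75], "turn": -0.4, "fingers": 0.5}
    - {"offset": [2.5, 3.6, 110], "turn": -0.4, "fingers": 0.5}
    - {"offset": [2.5, 3.6, 127], "turn": -0.4, "fingers": 0.5}
    - {"offset": [2.5, 3.6, 127], "turn": -0.4, "fingers": 0.5}

```text
time_s: 19.9
tcp_pos: [0.4875, -0.2241, 0.031]
orientation: [[0.295, -0.956, -0.004], [-0.956, -0.295, 0.0], [-0.002, 0.004, -1.0]]
ft_force: [-0.1, -1.1, 0.4]
gripper_width: 0.499
finger_force: 0.0
```

Request:
play_rows:
  motion:
    - {"offset": [0, 0, 0], "turn": 0, "fingers": 0.3}
    - {"offset": [0, 0, 0], "turn": 0, "fingers": 0}
    - {"offset": [0, 0, 0], "turn": 0, "fingers": 0}
    - {"offset": [0, 0, 0], "turn": 0, "fingers": 0}
    - {"offset": [0, 0, 0], "turn": 0, "fingers": 0}

```text
time_s: 20.4
tcp_pos: [0.4899, -0.2251, 0.0341]
orientation: [[0.295, -0.956, 0.003], [-0.956, -0.295, -0.001], [0.002, -0.003, -1.0]]
ft_force: [1.7, -3.0, 5.2]
gripper_width: 0.189
finger_force: 58.8
```

Request:
play_rows:
  motion:
    - {"offset": [0, 0, 0], "turn": 0, "fingers": 0}
    - {"offset": [0, 0, -15], "turn": 0, "fingers": 0}
    - {"offset": [0, 0, -50], "turn": 0, "fingers": 0}
    - {"offset": [0, 0, -95], "turn": 0, "fingers": 0}
    - {"offset": [0, 0, -135], "turn": 0, "fingers": 0}

```text
time_s: 20.9
tcp_pos: [0.4875, -0.2246, 0.1691]
orientation: [[0.294, -0.956, -0.002], [-0.956, -0.294, 0.0], [-0.001, 0.001, -1.0]]
ft_force: [1.2, 0.4, -1.1]
gripper_width: 0.193
finger_force: 58.8
```

```bash
python3 - <<'E'
from ring import *
o=arm.get_obs();R=o['orientation'];p=o['tcp_pos'];print(o['time_s'],p,R[:2,0],o['ft_force'])
h=np.degrees(np.arctan2(R[1,0],R[0,0]));print(h,h+102.9,1e3*R.T@(np.array([.6228,.0093,.170])-p))
E
```

```text
20.9 [ 0.4875 -0.2246  0.1691] [ 0.294  -0.9558] [ 1.1612  0.358  -1.1105]
-72.90352582369272 29.996474176307288 [-183.8245 -198.1168   -1.0529]
```

Request:
play_rows:
  motion:
    - {"offset": [-25, -27, -15], "turn": 4, "fingers": 0}
    - {"offset": [-58, -63, -20], "turn": 11, "fingers": 0}
    - {"offset": [-93, -100, -20], "turn": 18, "fingers": 0}
    - {"offset": [-129, -139, -20], "turn": 25, "fingers": 0}
    - {"offset": [-165, -178, -20], "turn": 30, "fingers": 0}

```text
time_s: 21.4
tcp_pos: [0.6063, -0.0191, 0.1875]
orientation: [[-0.228, -0.974, -0.001], [-0.974, 0.228, 0.0], [0.0, 0.001, -1.0]]
ft_force: [1.3, -1.6, -0.4]
gripper_width: 0.196
finger_force: 58.8
```

Request:
play_rows:
  motion:
    - {"offset": [-15, -5, 5], "turn": 0, "fingers": 0}
    - {"offset": [-24, -7, 14], "turn": 0, "fingers": 0}
    - {"offset": [-26.3, -8, 19], "turn": 0, "fingers": 0}
    - {"offset": [-26.3, -8, 19], "turn": 0, "fingers": 0}
    - {"offset": [-26.3, -8, 19], "turn": 0, "fingers": 0}

```text
time_s: 21.9
tcp_pos: [0.6194, 0.0017, 0.1687]
orientation: [[-0.224, -0.975, -0.001], [-0.975, 0.224, -0.0], [0.0, 0.001, -1.0]]
ft_force: [0.5, -0.5, -0.7]
gripper_width: 0.191
finger_force: 58.8
```

```bash
python3 - <<'E'
from ring import *
o=arm.get_obs();R=o['orientation'];p=o['tcp_pos'];print(o['time_s'],p,R[:2,0])
h=np.degrees(np.arctan2(R[1,0],R[0,0]));print(h+102.9,1e3*R.T@(np.array([.6228,.0093,.157])-p))
cv2.imwrite("pics/w12.png",get_image("wrist")[:,:,::-1])
print(ring("pics/w12.png"))
g=cv2.cvtColor(cv2.imread("pics/w12.png"),cv2.COLOR_BGR2HSV)
for r in(128,141,180,195,210,225):
    q=g[r,240:330,1]<40; print(r,"".join(".#"[int(b)] for b in q))
E
```

```text
21.9 [0.6194 0.0017 0.1687] [-0.2241 -0.9746]
-0.05106564875394781 [-8.1805 -1.5728 11.7108]
(285.5, 143.5, 0.6827265620231628)
128 ..................###############........................###############..................
141 ..............############.....................###############################............
180 .......................#################################################..................
195 .......................#################################################..................
210 .......................################################################...................
225 .......................################################################...................
```

Request:
play_rows:
  motion:
    - {"offset": [-4, -1, 5], "turn": 0, "fingers": 0}
    - {"offset": [-7.4, -2.1, 12], "turn": 0, "fingers": 0}
    - {"offset": [-7.4, -2.1, 22], "turn": 0, "fingers": 0}
    - {"offset": [-7.4, -2.1, 32], "turn": 0, "fingers": 0}
    - {"offset": [-7.4, -2.1, 39], "turn": 0, "fingers": 0}

```text
time_s: 22.45
tcp_pos: [0.6232, 0.0096, 0.1282]
orientation: [[-0.223, -0.975, -0.002], [-0.975, 0.223, -0.0], [0.001, 0.002, -1.0]]
ft_force: [-0.2, 0.5, -0.8]
gripper_width: 0.188
finger_force: 58.8
```

Request:
play_rows:
  motion:
    - {"offset": [0, 0, 3], "turn": 0, "fingers": 0}
    - {"offset": [0, 0, 6], "turn": 0, "fingers": 0}
    - {"offset": [0, 0, 10], "turn": 0, "fingers": 0}
    - {"offset": [0, 0, 13.5], "turn": 0, "fingers": 0}
    - {"offset": [0, 0, 13.5], "turn": 0, "fingers": 0}

```text
time_s: 22.95
tcp_pos: [0.6236, 0.0096, 0.1158]
orientation: [[-0.223, -0.975, -0.001], [-0.975, 0.223, -0.0], [0.0, 0.001, -1.0]]
ft_force: [-0.3, -0.2, -0.6]
gripper_width: 0.19
finger_force: 58.8
```

```bash
python3 look.py 13; python3 - <<'E'
from ring import *
print(ring("pics/w13.png"))
B=cv2.imread("pics/w13.png")
m=cv2.matchTemplate(B[110:180,240:330],cv2.imread("pics/w3.png")[133:150,277:297],cv2.TM_CCOEFF_NORMED);y,x=np.unravel_index(m.argmax(),m.shape);print(m.max(),x+250,y+118.5,"(w3: 287,141.5)")
g=cv2.cvtColor(B,cv2.COLOR_BGR2HSV)
for r in range(112,176,4):
    q=g[r,240:330,1]<40; print(r,"".join(".#"[int(b)] for b in q))
for k,(x0,x1,y0,y1) in dict(top=(288,320,202,236),side=(275,312,190,250)).items():
    a=cv2.imread(f"pics/{k}3.png")[y0:y1,x0:x1];b=cv2.imread(f"pics/{k}13.png")[y0-6:y1+6,x0-6:x1+6]
    m=cv2.matchTemplate(b,a,cv2.TM_CCOEFF_NORMED);_,v,_,l=cv2.minMaxLoc(m);print(k,v,l[0]-6,l[1]-6)
E
```

```text
22.95 [0.6236 0.0096 0.1158] [-0.2856 -0.1636 -0.6375] [-0.2233 -0.9748]
(284.5, 143.5, 0.6261757612228394)
0.68641794 287 140.5 (w3: 287,141.5)
112 ..........................................................................................
116 ...............................############################...............................
120 .........................#######################################.....####.................
124 .....................#######################...#####################################......
128 ..................################....................###################################.
132 .................############.......................###########################..#########
136 ...............############..............#######################################...#######
140 ..............############..............########################################....######
144 ..............############...............#################################################
148 ..............############.........................#######################################
152 ...............############...........................#####################..############.
156 ................##############...........................#############################....
160 ...................################......................##########################.......
164 .....................###############################################################......
168 ..........................##########################################################......
172 .......................#############################################################......
top 0.8485240340232849 0 -1
side 0.7860413193702698 0 0
```

Request:
play_rows:
  motion:
    - {"offset": [-0.7, 2.8, 3], "turn": 0, "fingers": 0}
    - {"offset": [-1.4, 5.7, 6], "turn": 0, "fingers": 0}
    - {"offset": [-2.1, 8.5, 9], "turn": 0, "fingers": 0}
    - {"offset": [-2.8, 11.4, 12], "turn": 0, "fingers": 0}
    - {"offset": [-2.8, 11.4, 12], "turn": 0, "fingers": 0}

```text
time_s: 23.6
tcp_pos: [0.6126, 0.0151, 0.1038]
orientation: [[-0.223, -0.975, -0.001], [-0.975, 0.223, -0.0], [0.0, 0.001, -1.0]]
ft_force: [-0.1, -0.1, -0.3]
gripper_width: 0.195
finger_force: 58.8
```

Request:
play_rows:
  motion:
    - {"offset": [-0.5, 2, 4], "turn": 0, "fingers": 0}
    - {"offset": [-1, 4, 8], "turn": 0, "fingers": 0}
    - {"offset": [-1.2, 5.2, 12], "turn": 0, "fingers": 0}
    - {"offset": [-1.2, 5.2, 15], "turn": 0, "fingers": 0}
    - {"offset": [-1.2, 5.2, 15], "turn": 0, "fingers": 0}

```text
time_s: 24.1
tcp_pos: [0.6082, 0.0172, 0.0887]
orientation: [[-0.223, -0.975, -0.001], [-0.975, 0.223, -0.0], [0.0, 0.001, -1.0]]
ft_force: [-0.9, -0.0, -0.8]
gripper_width: 0.188
finger_force: 58.8
```

```bash
python3 look.py 14; python3 - <<'E'
from h import *
o=arm.get_obs();R=o['orientation'];p=o['tcp_pos']
print("to medium's home TCP",1e3*R.T@(np.array([.6075,.0172,.0554])-p))
B=cv2.imread("pics/w14.png");g=cv2.cvtColor(B,cv2.COLOR_BGR2HSV)
for r in(180,195,210):
    q=g[r,240:330,1]<40; print(r,"".join(".#"[int(b)] for b in q))
for k,(x0,x1,y0,y1) in dict(top=(285,320,205,240),side=(275,305,200,235)).items():
    a=cv2.imread(f"pics/{k}4.png")[y0:y1,x0:x1];b=cv2.imread(f"pics/{k}14.png")[y0-6:y1+6,x0-6:x1+6]
    m=cv2.matchTemplate(b,a,cv2.TM_CCOEFF_NORMED);_,v,_,l=cv2.minMaxLoc(m);print(k,v,l[0]-6,l[1]-6)
E
```

```text
24.1 [0.6082 0.0172 0.0887] [-0.9296 -0.0307 -0.8317] [-0.2232 -0.9748]
to medium's home TCP [ 0.3464  1.1698 33.9579]
180 .......................###########################################........................
195 .......................###########################################........................
210 .......................##########################################.........................
top 0.9193099737167358 0 -1
side 0.6264581680297852 0 0
```

Request:
play_rows:
  motion:
    - {"offset": [0.2, 0.3, 7], "turn": 0, "fingers": 0}
    - {"offset": [0.5, 0.6, 14], "turn": 0, "fingers": 0}
    - {"offset": [0.5, 0.6, 20], "turn": 0, "fingers": 0}
    - {"offset": [0.5, 0.6, 25], "turn": 0, "fingers": 0}
    - {"offset": [0.5, 0.6, 25], "turn": 0, "fingers": 0}

```text
time_s: 24.75
tcp_pos: [0.6073, 0.0168, 0.0632]
orientation: [[-0.223, -0.975, -0.002], [-0.975, 0.223, -0.0], [0.001, 0.002, -1.0]]
ft_force: [0.4, 1.1, -0.5]
gripper_width: 0.192
finger_force: 58.8
```

Request:
play_rows:
  motion:
    - {"offset": [0, 0, 1], "turn": 0, "fingers": 0}
    - {"offset": [0, 0, 2], "turn": 0, "fingers": 0}
    - {"offset": [0, 0, 3], "turn": 0, "fingers": 0}
    - {"offset": [0, 0, 4], "turn": 0, "fingers": 0}
    - {"offset": [0, 0, 4], "turn": 0, "fingers": 0}

```text
time_s: 25.25
tcp_pos: [0.6078, 0.017, 0.0603]
orientation: [[-0.223, -0.975, 0.0], [-0.975, 0.223, 0.0], [-0.0, -0.0, -1.0]]
ft_force: [-0.2, 0.4, -1.0]
gripper_width: 0.191
finger_force: 58.8
```

Request:
play_rows:
  motion:
    - {"offset": [0, 0, 0.5], "turn": 0, "fingers": 0}
    - {"offset": [0, 0, 1], "turn": 0, "fingers": 0}
    - {"offset": [0, 0, 1.5], "turn": 0, "fingers": 0}
    - {"offset": [0, 0, 1.5], "turn": 0, "fingers": 0}
    - {"offset": [0, 0, 1.5], "turn": 0, "fingers": 0}

```text
time_s: 25.75
tcp_pos: [0.6079, 0.017, 0.0588]
orientation: [[-0.223, -0.975, 0.0], [-0.975, 0.223, -0.0], [0.0, -0.0, -1.0]]
ft_force: [-0.5, -0.2, -0.3]
gripper_width: 0.189
finger_force: 58.8
```

Request:
play_rows:
  motion:
    - {"offset": [0, 0, 0.5], "turn": 0, "fingers": 0}
    - {"offset": [0, 0, 1], "turn": 0, "fingers": 0}
    - {"offset": [0, 0, 1.2], "turn": 0, "fingers": 0}
    - {"offset": [0, 0, 1.2], "turn": 0, "fingers": 0}
    - {"offset": [0, 0, 1.2], "turn": 0, "fingers": 0}

```text
time_s: 26.25
tcp_pos: [0.608, 0.0166, 0.0581]
orientation: [[-0.223, -0.975, 0.0], [-0.975, 0.223, -0.0], [0.0, -0.0, -1.0]]
ft_force: [-1.2, -2.0, 4.7]
gripper_width: 0.192
finger_force: 59.3
```

Contact came exactly at the home height (4.7 N). Release and withdraw.

Request:
play_rows:
  motion:
    - {"offset": [0, 0, 0], "turn": 0, "fingers": 0.3}
    - {"offset": [0, 0, 0], "turn": 0, "fingers": 0.5}
    - {"offset": [0, 0, 0], "turn": 0, "fingers": 0.5}
    - {"offset": [0, 0, -10], "turn": 0, "fingers": 0.5}
    - {"offset": [0, 0, -40], "turn": 0, "fingers": 0.5}

```text
time_s: 26.75
tcp_pos: [0.6059, 0.0166, 0.0957]
orientation: [[-0.224, -0.975, -0.005], [-0.975, 0.224, -0.001], [0.002, 0.005, -1.0]]
ft_force: [-0.1, 0.2, 0.0]
gripper_width: 0.499
finger_force: 0.0
```

Request:
play_rows:
  motion:
    - {"offset": [0, 0, -40], "turn": 0, "fingers": 0.5}
    - {"offset": [0, 0, -80], "turn": 0, "fingers": 0.5}
    - {"offset": [0, 0, -105], "turn": 0, "fingers": 0.6}
    - {"offset": [0, 0, -105], "turn": 0, "fingers": 0.6}
    - {"offset": [0, 0, -105], "turn": 0, "fingers": 0.6}

```text
time_s: 27.25
tcp_pos: [0.6079, 0.0172, 0.2037]
orientation: [[-0.223, -0.975, 0.002], [-0.975, 0.223, 0.001], [-0.001, -0.001, -1.0]]
ft_force: [0.5, 0.1, -0.5]
gripper_width: 0.6
finger_force: 0.0
```

```bash
python3 - <<'E'
from h import *
import pickle
o=arm.get_obs();print(o['time_s'],o['tcp_pos'],o['ft_force'],o['finger_force'])
B=get_image("wrist")[:,:,::-1].copy();cv2.imwrite("pics/w15.png",B)
# compare with w5 (large only) / w10 (medium too): hook+eye region and stand tongue end; rims by Hough
A=cv2.imread("pics/w10.png")
m=cv2.matchTemplate(B[90:210,245:325],A[98:202,253:317],cv2.TM_CCOEFF_NORMED);_,v,_,l=cv2.minMaxLoc(m);print(v,l[0]-8,l[1]-8)
g=cv2.cvtColor(B,cv2.COLOR_BGR2GRAY)
for f in("w5","w10","w15"):
    q=cv2.medianBlur(cv2.cvtColor(cv2.resize(cv2.imread(f"pics/{f}.png")[195:305,225:340],None,fx=3,fy=3),cv2.COLOR_BGR2GRAY),5)
    c=cv2.HoughCircles(q,cv2.HOUGH_GRADIENT_ALT,1.5,1,param1=80,param2=.6,minRadius=60,maxRadius=150)
    print(f,None if c is None else [(225+x/3,195+y/3,r/3) for x,y,r in c[0][:8]])
E
```

```text
27.25 [0.6079 0.0172 0.2037] [ 0.4986  0.1113 -0.5077] 0.0
0.9123205542564392 0 1
w5 [(np.float32(285.0), np.float32(249.5), np.float32(43.135204)), (np.float32(285.5), np.float32(253.0), np.float32(39.587994)), (np.float32(285.5), np.float32(238.5), np.float32(36.049435)), (np.float32(285.0), np.float32(243.5), np.float32(47.45709)), (np.float32(279.0), np.float32(249.5), np.float32(39.541958)), (np.float32(276.5), np.float32(250.0), np.float32(46.991257)), (np.float32(291.5), np.float32(240.5), np.float32(41.94472)), (np.float32(293.0), np.float32(254.5), np.float32(46.20723))]
w10 [(np.float32(284.0), np.float32(243.5), np.float32(40.164734)), (np.float32(284.5), np.float32(244.5), np.float32(40.736385)), (np.float32(279.5), np.float32(244.5), np.float32(42.86368)), (np.float32(279.5), np.float32(243.0), np.float32(42.1568)), (np.float32(283.0), np.float32(242.5), np.float32(39.39764)), (np.float32(275.5), np.float32(248.0), np.float32(45.819855)), (np.float32(282.0), np.float32(253.0), np.float32(39.482887)), (np.float32(284.0), np.float32(251.5), np.float32(35.509457))]
w15 [(np.float32(283.0), np.float32(249.0), np.float32(36.28438)), (np.float32(276.5), np.float32(244.0), np.float32(44.540234)), (np.float32(281.0), np.float32(250.5), np.float32(38.086346)), (np.float32(287.5), np.float32(251.5), np.float32(40.192764)), (np.float32(281.0), np.float32(254.0), np.float32(35.045853)), (np.float32(277.0), np.float32(242.5), np.float32(44.563152)), (np.float32(290.5), np.float32(254.0), np.float32(45.51005)), (np.float32(285.5), np.float32(246.5), np.float32(42.86186))]
```

```bash
python3 -c "
from workcell import arm
print(arm.job_done())"
```

```text
the job is handed in; nothing more can be done
None
```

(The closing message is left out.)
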